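Dock the wide battery pack in the sloping tester

ROBOT

A 6-joint arm with a two-finger parallel gripper is mounted at the origin on the work surface. World frame = base frame: x ahead of the robot, y to its left, z up, the work surface at z = 0. Lengths are in m, angles in rad, forces in N, time in s.
With the tool pointing down it reaches from about 0.35 to 0.775 m from the base axis. Payload 7.3 kg.
Tool frame: the origin (TCP) lies at the very end of the fingers, on their centre line; the grasp point (between the pads) lies 19 mm behind it; z points along the fingers, y is the line along which they close (so a half turn about z gives the same grasp; the last joint's range is limited). The gripper opens to 92 mm and grips with 3 to 60 N. Pads are 19 mm wide; open, the fingers measure 130 mm over their backs; the gripper's body (75 mm by 190 mm) begins 47 mm behind the grasp point.
Start: joints at [-1.327, 0.342, 1.524, -0, 1.275, -0.146], TCP at [0.2, -0.486, 0.227] pointing down, gripper open.
Joint ranges: [-2.53, 2.53], [-0.77, 2.02], [0.04, 2.7], [-1, 4.14], [0.28, 2.66], [-3.11, 3.11]. Speed limits (rad/s): [2.57, 2.57, 3.14, 3.14, 3.14, 3.14].

INTERFACE

Orientations are given as [roll, pitch, yaw] about the fixed x, y, z axes, in that order (R = Rz(yaw) Ry(pitch) Rx(roll)).
In Python, from cell import telemetry, eyes, job gives the robot as it stands.
- The arm moves only by the tool apply_moves, never from a script. Its arguments are lists of equal length, an entry for each row: "delta_pos": the shift along the world's x, y, z each as a share of 0.4 m, from -1 to 1, a list of three; "dr": the turn, a rotation vector about the world's x, y, z each as a share of 0.5 rad, from -1 to 1, a list of three; "jaw": the opening, from 0 (shut) to 1 (fully open). A call has 1 to 8 rows; each row is the pose to reach, as a shift and turn from the pose commanded when the call began; what a row does not reach only later rows make up. A row lasts 1/12 s, in which the tool goes at most 41.7 mm and 7.16 degrees, less where a joint would pass 70% of its speed; a pose out of reach is approached as far as the arm can. A call with a number of a shift or a turn outside -1 to 1 is refused whole. A call with a gripper value outside its range is refused whole. The fingers move at their own pace and stop on an object; "force" is the grip in N (left out, the last holds). Time passes only in rows, so rows that repeat a pose let the fingers close. It gives the time, the measured TCP pose, the force, the opening and the grip force at its end, in the units of the state.
- telemetry.observe(): the state, without advancing time (a new reading comes with each control period).
- eyes.read_camera(name): name is "side" or "top" or "wrist"; returns the picture (400x640x3 uint8, red, green, blue); there is no depth.
- eyes.camera_model(name): a dict with "vertical_fov" (degrees; the focal length in pixels is half the picture's height over the tangent of half this angle, whatever the lens; pixels are square), "cx", "cy" (the principal point, pixels), "k1" (the pictures are not rectified: a ray, as slopes to the right and down, at radius r is drawn at 1 + k1 r^2 times it, then the intrinsics apply), "rvec" (rotation vector, rad) and "tvec" (3), from world to camera coordinates, as OpenCV has them; the wrist camera has in their place "hand_eye" (4x4, takes a point from camera to tool coordinates, whose origin is the TCP and whose axes are the flange's). Camera axes: x right, y down, z forward; pixel columns grow to the right and rows downward; lengths in m; the calibration is good to about 2 mm. A picture is of the moment at which its call begins: read the wrist's pose just before it. camera_model takes no time and is no camera call.
- job.hand_in(): hands the job in; it is judged then, once.
The state is a dict: "time": time; "qpos": joint angles; "qvel": joint speeds; "joint_efforts": joint torques, N m; "tool_pos": TCP position; "tool_rot": TCP orientation; "contact_force": force on the tool from outside, world axes, zero at the start; "torque": the same for the moment, N m; "opening": finger opening in m; "grip_force": force on a finger pad.
Only numpy, scipy, OpenCV 4.12 (cv2) and the standard library are available. Lean on these libraries where they do the work, as an engineer would, in place of code of your own. Each camera call takes 0.05 s, during which the arm holds its last target. There are 200 camera calls.

TASK

Take the wider of the two flat battery packs out of its stand and slide it, terminal edge first, down into the sloping slot of the tester dock until it is fully home on the slot's floor, then let go of it. Leave the narrower pack standing in its stand and do not knock the other things on the bench about.

Things in the scene. Friction and masses are not known exactly. Their poses are not given: they have to be found in the camera images.
- wide_pack: The pack to dock: a plain grey slab 14 mm thick (its x), 110 mm wide (its y), 120 mm tall (its z), 0.25 to 0.45 kg, with small brass terminals on its faces at the lower (terminal) edge. Origin: centre of its lower edge face; z points up to the top edge. It stands upright in one of the two stands, its foot 10 mm above the bench. Either broad face may face either way in the slot.
- narrow_pack: The pack to leave alone: same grey slab but only 76 mm wide (14 mm thick, 120 mm tall), origin and axes alike. It stands in the other stand.
- stand_a: Fixed dark steel stand, base 70 x 140 mm and 10 mm thick, with two 130 mm long side plates up to 45 mm height forming a groove 17 mm wide along its y, closed by end stops 116 mm apart. Origin: centre of its underside, z up. Holds the wide pack upright; lift it straight up. The two stands swap places from start to start.
- stand_b: A second stand, the same as stand_a, holding the narrow pack.
- dock: Fixed tester dock, base plate 170 (x) x 200 (y) x 12 mm, with a 70 mm high black case behind (+x of) the slot. Origin on the bench under the centre of the slot's floor; z up; x points away from the robot side, to the case. Its yaw varies.
- slot: The dock's sloping slot. Origin: centre of its floor, 36 mm above the bench. z points up out of the slot along its walls, leaning 0.45 rad (26 degrees) from vertical to the robot side (dock's -x); y runs along the slot, x across it to the upper wall. Walls 17 mm apart, 180 mm long, 60 mm high; lips flare above them to 69 mm. Home, the pack stands on the floor, about 1.5 mm off centre to -x.
- mouth (a point): Centre of the slot's mouth between the flared lips, 69 mm above the slot's floor along its slope; the lips are about 28 mm apart here and narrow to 17 mm at 60 mm. Axes as the slot's.
- guide_line (a point): In the slot, 48 mm above its floor: the level of the tops of two aluminium side guides, each 24 mm long, that leave a 113 mm opening for the pack. The opening's centre lies up to 8 mm to either side of this point along y; the shift is not measured: find it by touch (on a guide, the pack stops at this level) or look from above.
- contact (a joint): Sprung brass shoe on the slot's upper wall, 60 mm long, with a ramp from 40 down to 22 mm above the floor; m pressed in (0 = out, about 0.003 with the pack in). It presses the pack on the lower wall with about 5 N, so from about 35 mm above the floor the pack meets drag, does not slide down by itself, and must be pushed home with some 5 to 15 N until it stops.
- bit_case: Yellow flat bit case, 90 x 140 x 18 mm, on the bench; a bystander.
- screwdriver: Orange-handled screwdriver, 190 mm, lying; a bystander.
- solder_spool: White solder spool, 60 mm across, 48 mm high; a bystander.
- tape_roll: Roll of paper tape lying flat, 100 mm across, 25 mm high; a bystander.
- spray_can: White can, 54 mm across, 150 mm high, standing; a bystander.
- wrench: Steel wrench, 170 mm, lying; a bystander.
Not all that is in view belongs to the job. Leave any green look-alike of the wide_pack alone.

How it is judged:
On the way:
1. the wide pack is lifted clear of its stand in the fingers (height (world z) of wide_pack above 0.055 m and contact force between the fingers and wide_pack above 1 N), for 0.2 s.
At the end, for the whole second after the job is handed in: The wide pack is at rest and released in the dock's slot: its lower edge within 4 mm of the slot's floor, within 6 mm of the slot's middle across it and 14 mm along it, lying parallel to the slot within 0.1 rad (z of wide_pack in the frame of slot between -0.004 and 0.004 m and x of wide_pack in the frame of slot between -0.006 and 0.006 m and y of wide_pack in the frame of slot between -0.014 and 0.014 m and angle between the z axis of wide_pack and the z axis of slot, either way round below 0.1 rad and angle between the y axis of wide_pack and the y axis of slot, either way round below 0.1 rad and linear speed of wide_pack below 0.01 m/s and contact force between the fingers and wide_pack below 0.1 N); the robot touches nothing.
It fails at once if the narrow pack is shifted more than 20 mm or tipped (distance of narrow_pack from where it was at the start of the episode above 0.02 m or angle between narrow_pack's own z axis and vertical above 0.35 rad).
It fails at once if another thing on the bench is knocked more than 40 mm out of place (distance of any of bit_case, screwdriver, solder_spool, tape_roll, spray_can, wrench from where it was at the start of the episode above 0.04 m).
It also fails if it takes over 58 s, if anything falls off the work surface, if the arm or the gripper's body presses on something with over 40 N, if the wrist force passes 120 N, or if a joint passes its speed limit or range.

## Working session

There is one attempt and no reset: what is moved stays moved. The work goes in short steps, Python scripts to look and compute and a tool call to move; the robot and the scene stay as the last step left them, time stands still between calls to the robot, and variables do not carry over. Pictures are saved under pics/ and viewed, at most 10 in all, crops included, and the job is handed in when it is done.

Besides the shell and the picture viewer there is one more tool, called as name(argument=value, ...), one argument or row to a line, values as JSON. apply_moves: Moves the arm, as the interface text tells. Its arguments: {"type":"object","properties":{"delta_pos":{"type":"array"},"dr":{"type":"array"},"jaw":{"type":"array"},"force":{"type":"number"}},"required":["delta_pos","dr","jaw"]}

```bash
ls; mkdir -p pics
cat > h.py <<'E'
import numpy as np, cv2
from cell import telemetry, eyes, job
from scipy.spatial.transform import Rotation as R
def cam(name, st=None):
    m=eyes.camera_model(name); f=200/np.tan(np.radians(m["vertical_fov"])/2)
    if "rvec" in m:
        Rc=cv2.Rodrigues(np.array(m["rvec"],float))[0].T; c=-Rc@np.array(m["tvec"],float).ravel()
    else:
        T=np.array(m["hand_eye"]); Rt=R.from_euler('xyz',st["tool_rot"]).as_matrix()
        Rc=Rt@T[:3,:3]; c=Rt@T[:3,3]+np.array(st["tool_pos"])
    return f,m["cx"],m["cy"],m["k1"],Rc,c
def unproj(C,uv,z):
    f,cx,cy,k,Rc,c=C; d=np.array([(uv[0]-cx)/f,(uv[1]-cy)/f]); u=d.copy()
    for _ in range(30): u=d/(1+k*(u@u))
    w=Rc@np.array([*u,1]); return c+w*(z-c[2])/w[2]
def proj(C,P):
    f,cx,cy,k,Rc,c=C; q=Rc.T@(np.array(P)-c); u=q[:2]/q[2]; u=u*(1+k*(u@u)); return np.array([cx+f*u[0],cy+f*u[1]])
def snap(name,fn=None):
    st=telemetry.observe(); im=eyes.read_camera(name)
    if fn: cv2.imwrite('pics/'+fn,im[:,:,::-1])
    return im,cam(name,st)
E
python3 - <<'E'
from h import *
a,C1=snap('top','top0.png'); b,C2=snap('side','side0.png')
print(C1,C2); print(telemetry.observe())
E
```

```text
pics
(np.float64(509.0317575712691), 314.80918531358725, 200.07513680703937, -0.15834103068658034, array([[-0.01624308, -0.99507669,  0.09776783],
       [-0.9998553 ,  0.01665924,  0.00344177],
       [-0.00505357, -0.09769777, -0.9952033 ]]), array([ 0.42033553, -0.04953322,  1.2498912 ])) (np.float64(500.979136153049), 322.8326851869256, 202.13512956956868, -0.057225447212395864, array([[-0.75925402, -0.44965215,  0.47047451],
       [-0.65065701,  0.53933219, -0.53457109],
       [-0.01337101, -0.71199279, -0.70205946]]), array([-0.08721535,  0.6606935 ,  1.00129862]))
{'time': 0.1, 'qpos': array([-1.32702496e+00,  3.42688442e-01,  1.52490696e+00,  6.85003580e-06,
        1.27540651e+00, -1.45983727e-01]), 'qvel': array([ 0.00071811, -0.00373351, -0.00337988,  0.00132213,  0.00023004,
       -0.00024768]), 'joint_efforts': array([ 2.40356443e-03, -4.32001519e+01, -2.44694656e+01,  7.19560822e-02,
        5.26343076e-02, -3.96990549e-05]), 'tool_pos': array([ 0.19942303, -0.4852622 ,  0.22610116]), 'tool_rot': array([-3.14019935e+00, -2.11478507e-04,  3.89752952e-01]), 'contact_force': array([ 0.80124664, -0.23378557, -0.60882474]), 'torque': array([ 0.02108972, -0.00638205,  0.01125938]), 'grip_force': 0.0, 'opening': 0.09233671407371176}
```

View pics/top0.png

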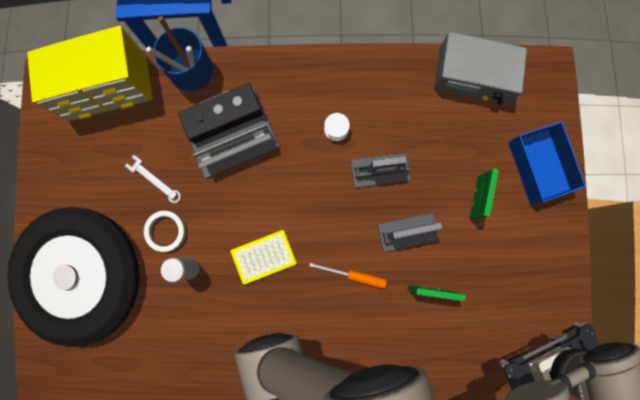

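View pics/side0.png

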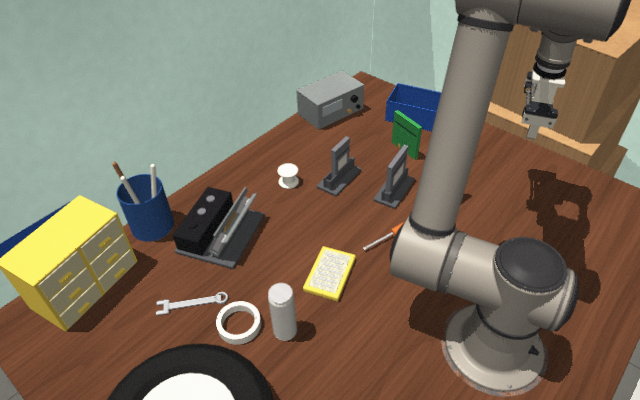

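The top view shows four slab-like things:
- a grey slab in the stand at (383,166)
- a grey slab in the stand at (412,229)
- an upright green slab at (485,194), a look-alike
- a lying green slab at (437,294), a look-alike

The dock is at (232,130) with its case on the far side, the spool is at (337,126) and the can is at (180,270). The grey slab at (412,229) looks longer, so I'll check it in a close crop.

Run:
```python
import cv2,numpy as np
a=cv2.imread('pics/top0.png')
l=cv2.resize(a[145:255,340:450],(550,550),interpolation=cv2.INTER_CUBIC)
cv2.imwrite('pics/c1.png',l)
d=cv2.resize(a[80:180,170:290],(780,650)[0:2],interpolation=cv2.INTER_CUBIC)
cv2.imwrite('pics/c2.png',cv2.resize(a[80:180,170:290],(720,600),interpolation=cv2.INTER_CUBIC))
```

```text
(no output)
```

View pics/c1.png

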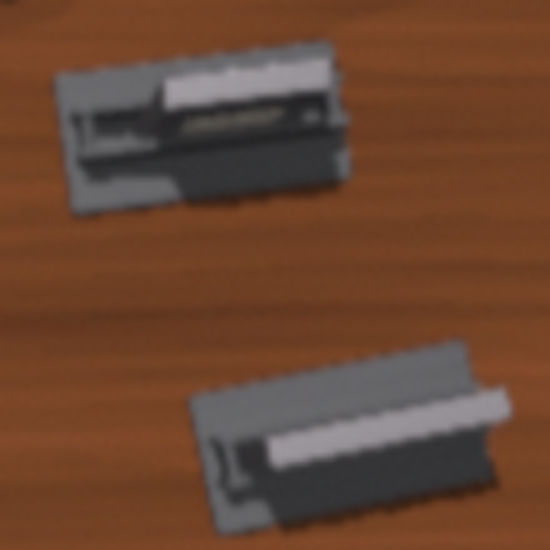

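View pics/c2.png

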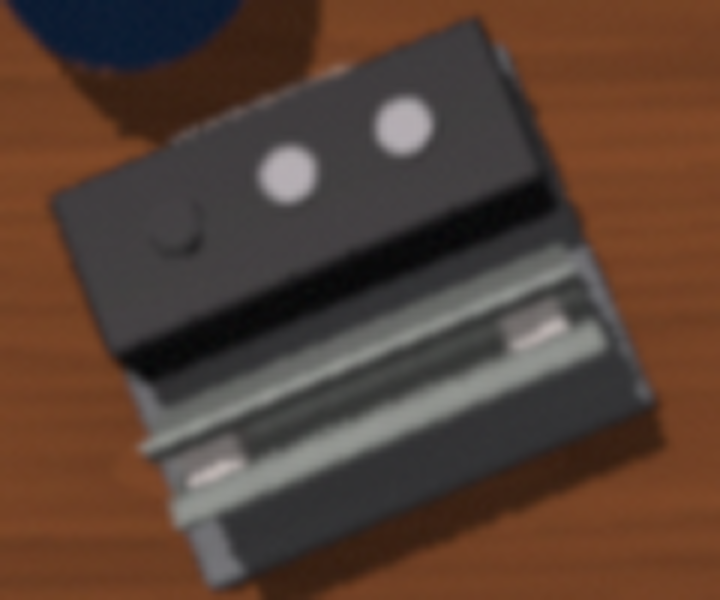

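The lower slab, in the stand at (412,229), is about 49 px long against 34 px for the other. That ratio of 1.45 matches 110/76, so it is the wide pack. The dock crop shows both lips and the two bright guide tops, near crop (215,470) and (535,330).

Run:
```python
from h import *
C=cam('top')
cr=lambda p,s,o:(np.array(p)/s+np.array(o))
def pr(n,p,s,o,z):
    P=unproj(C,cr(p,s,o),z); print(n,P.round(4)); return P
o=(340,145)
L=(pr('Ltop1',(265,437),5,o,.13)+pr('Ltop2',(275,468),5,o,.13))/2
Rr=(pr('R1',(505,388),5,o,.13)+pr('R2',(512,418),5,o,.13))/2
v=L-Rr; print('len',np.linalg.norm(v),'yaw',np.arctan2(v[1],v[0])-np.pi/2,'ctr',(L+Rr)/2)
L2=unproj(C,cr((165,95),5,o),.13);R2=unproj(C,cr((333,73),5,o),.13);print('narrow',L2,R2,np.linalg.norm(L2-R2))
c=[unproj(C,cr(p,5,o),.010) for p in [(190,395),(218,533),(495,487),(467,342)]]
print('standw',np.mean(c,0),[np.linalg.norm(c[i]-c[(i+1)%4]).round(4) for i in range(4)])
o=(170,80)
nl=pr('base nl',(215,587),6,o,.012);nr=pr('base nr',(652,402),6,o,.012);v=nl-nr
print(np.linalg.norm(v),'yaw',np.arctan2(-v[0],v[1]))
for n,p,z in [('lipLL',(172,520),.092),('lipLR',(605,345),.092),('lipUL',(142,445),.104),('lipUR',(580,260),.104),('gL',(243,450),.079),('gR',(500,335),.079),
 ('caseTL',(52,200),.07),('caseTR',(478,18),.07),('caseBR',(550,190),.07),('caseBL',(120,360),.07)]: pr(n,p,6,o,z)
for n,uv in dict(spool=(337,126),can=(180,270),bit=(263,257),scr=(347,275),tape=(164,231),wr=(152,180)).items(): print(n,unproj(C,uv,.02).round(3))
```

```text
Ltop1 [ 0.4559 -0.2169  0.13  ]
Ltop2 [ 0.4421 -0.2209  0.13  ]
R1 [ 0.4754 -0.3251  0.13  ]
R2 [ 0.462  -0.3278  0.13  ]
len 0.10929961846182407 yaw 0.18138898455902241 ctr [ 0.45884728 -0.27266006  0.13      ]
narrow [ 0.60904991 -0.17679882  0.13      ] [ 0.61799998 -0.25272793  0.13      ] 0.07645477734190431
standw [ 0.457858  -0.2733468  0.01     ] [np.float64(0.0685), np.float64(0.1387), np.float64(0.0724), np.float64(0.1398)]
base nl [0.6018 0.2236 0.012 ]
base nr [0.6755 0.0421 0.012 ]
0.19592912856857292 yaw 0.38558132843600335
lipLL [0.6166 0.2231 0.092 ]
lipLR [0.6818 0.0542 0.092 ]
lipUL [0.6441 0.2324 0.104 ]
lipUR [0.7128 0.0627 0.104 ]
gL [0.646  0.1982 0.079 ]
gR [0.6897 0.0967 0.079 ]
caseTL [0.752  0.2795 0.07  ]
caseTR [0.8226 0.1071 0.07  ]
caseBR [0.7504 0.0779 0.07  ]
caseBL [0.6854 0.2503 0.07  ]
spool [ 0.724 -0.103  0.02 ]
can [0.376 0.286 0.02 ]
bit [0.405 0.082 0.02 ]
scr [ 0.359 -0.12   0.02 ]
tape [0.471 0.326 0.02 ]
wr [0.598 0.358 0.02 ]
```

```bash
cat >> h.py <<'E'
def Rpack(a): return R.from_euler('z',a+np.pi/2)*R.from_euler('x',np.pi)
def Rslot(psi): return R.from_euler('z',psi)*R.from_euler('y',-.45)
def Rdock(psi): return Rslot(psi)*R.from_euler('z',np.pi/2)*R.from_euler('x',np.pi)
def go(pos,Rt):
    st=telemetry.observe(); d=np.array(pos)-st['tool_pos']; r=(Rt*R.from_euler('xyz',st['tool_rot']).inv()).as_rotvec()
    print('t',round(st['time'],2),'dpos/.4',(d/.4).round(4),'dr/.5',(r/.5).round(4),'F',np.round(st['contact_force'],1),'open',round(st['opening'],4),'grip',round(st['grip_force'],1))
E
python3 - <<'E'
from h import *
print(eyes.camera_model('wrist'))
go((.571,.106,.306),Rdock(.378))
E
```

```text
{'vertical_fov': 59.5022308442752, 'cx': 315.9221111758727, 'cy': 200.93846268845533, 'k1': -0.020710923701373292, 'hand_eye': array([[ 1.21890570e-03, -9.59020188e-01, -2.83335127e-01,
         7.63578412e-02],
       [ 9.99999246e-01,  1.12749427e-03,  4.85696990e-04,
         9.62443593e-04],
       [-1.46334487e-04, -2.83335505e-01,  9.59020839e-01,
        -1.57133067e-01],
       [ 0.00000000e+00,  0.00000000e+00,  0.00000000e+00,
         1.00000000e+00]])}
t 0.1 dpos/.4 [0.9289 1.4782 0.1997] dr/.5 [-0.3911 -0.9199  3.0602] F [ 0.8 -0.2 -0.6] open 0.0923 grip 0.0
```

apply_moves(
  delta_pos=[
    [0.232,0.37,0.05],
    [0.232,0.37,0.05],
    [0.232,0.37,0.05],
    [0.232,0.37,0.05],
    [0.232,0.37,0.05],
  ],
  dr=[
    [-0.098,-0.23,0.765],
    [-0.098,-0.23,0.765],
    [-0.098,-0.23,0.765],
    [-0.098,-0.23,0.765],
    [-0.098,-0.23,0.765],
  ],
  jaw=[1,1,1,1,1],
)

```text
time: 0.52
tool_pos: [0.2936, -0.333, 0.2472]
tool_rot: [3.038, -0.071, 0.78]
contact_force: [-0.2, 0.6, -0.3]
opening: 0.0916
grip_force: 0.0
```

apply_moves(
  delta_pos=[
    [0.232,0.37,0.05],
    [0.232,0.37,0.05],
    [0.232,0.37,0.05],
    [0.232,0.37,0.05],
    [0.232,0.37,0.05],
  ],
  dr=[
    [-0.098,-0.23,0.765],
    [-0.098,-0.23,0.765],
    [-0.098,-0.23,0.765],
    [-0.098,-0.23,0.765],
    [-0.098,-0.23,0.765],
  ],
  jaw=[1,1,1,1,1],
)

```text
time: 0.93
tool_pos: [0.3864, -0.1856, 0.2673]
tool_rot: [2.914, -0.094, 1.174]
contact_force: [0.4, 0.5, 0.2]
opening: 0.0915
grip_force: 0.0
```

apply_moves(
  delta_pos=[
    [0.232,0.37,0.05],
    [0.232,0.37,0.05],
    [0.232,0.37,0.05],
    [0.232,0.37,0.05],
    [0.232,0.37,0.05],
  ],
  dr=[
    [-0.098,-0.23,0.765],
    [-0.098,-0.23,0.765],
    [-0.098,-0.23,0.765],
    [-0.098,-0.23,0.765],
    [-0.098,-0.23,0.765],
  ],
  jaw=[1,1,1,1,1],
)

```text
time: 1.35
tool_pos: [0.4796, -0.0376, 0.2874]
tool_rot: [2.791, -0.069, 1.567]
contact_force: [-1.6, 0.1, -1.0]
opening: 0.0917
grip_force: 0.0
```

apply_moves(
  delta_pos=[
    [0.232,0.37,0.05],
    [0.232,0.37,0.05],
    [0.232,0.37,0.05],
    [0.232,0.37,0.05],
    [0.232,0.37,0.05],
    [0.232,0.37,0.05],
    [0.232,0.37,0.05],
  ],
  dr=[
    [-0.098,-0.23,0.765],
    [-0.098,-0.23,0.765],
    [-0.098,-0.23,0.765],
    [-0.098,-0.23,0.765],
    [-0.098,-0.23,0.765],
    [-0.098,-0.23,0.765],
    [-0.098,-0.23,0.765],
  ],
  jaw=[1,1,1,1,1,1,1],
)

```text
time: 1.93
tool_pos: [0.5703, 0.1065, 0.3059]
tool_rot: [2.692, 0.0, 1.95]
contact_force: [-0.6, -0.1, -0.5]
opening: 0.0916
grip_force: 0.0
```

Run:
```python
from h import *
go((.571,.106,.306),Rdock(.378))
im,C=snap('wrist','w0.png')
sr=Rslot(.378).as_matrix(); o=np.array([.692,.154,.036])
for n,p in dict(floor=(0,0,0),mouth=(0,0,.069),gL=(0,.0565,.048),gR=(0,-.0565,.048),wU=(.0085,.09,.06),wL=(-.0085,.09,.06),wUr=(.0085,-.09,.06),wLr=(-.0085,-.09,.06)).items(): print(n,proj(C,o+sr@np.array(p)).round(1))
```

```text
t 1.93 dpos/.4 [ 0.0016 -0.0012  0.0003] dr/.5 [ 0.0007 -0.0001 -0.0015] F [-0.6 -0.1 -0.5] open 0.0916 grip 0.0
floor [316.5 158.3]
mouth [316.6 168.5]
gL [316.7 116.1]
gR [316.4 210.5]
wU [324.7  84.8]
wL [308.9  84.8]
wUr [323.3 239.6]
wLr [309.4 239.6]
```

View pics/w0.png

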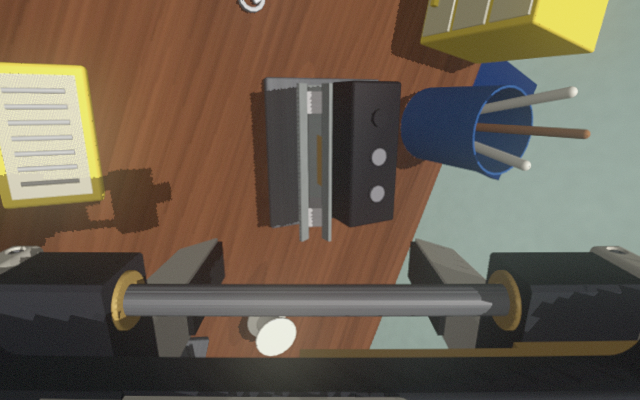

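The wrist view looks straight down the slot at column ~316. The guides are near (315,100) and (315,217), and the brass shoe is at (320,160). I'll enlarge the slot.

Run:
```python
import cv2
a=cv2.imread('pics/w0.png')[75:245,260:345]
cv2.imwrite('pics/w0c.png',cv2.resize(a,None,fx=3.5,fy=3.5,interpolation=cv2.INTER_CUBIC))
g=cv2.cvtColor(cv2.imread('pics/w0.png'),cv2.COLOR_BGR2GRAY)
print('col311-318 mean rows 80..250', g[80:250,311:319].mean(1).astype(int).tolist())
for r in (150,190): print(r,g[r,255:345].tolist())
```

```text
col311-318 mean rows 80..250 [122, 122, 121, 121, 126, 135, 123, 101, 97, 97, 101, 120, 137, 136, 139, 138, 137, 134, 134, 135, 137, 135, 132, 136, 139, 138, 135, 136, 139, 139, 138, 139, 140, 122, 97, 96, 96, 96, 96, 98, 97, 98, 97, 97, 96, 97, 97, 97, 97, 98, 98, 97, 97, 97, 96, 94, 95, 93, 93, 93, 94, 94, 94, 93, 94, 94, 94, 93, 93, 94, 94, 94, 93, 95, 93, 94, 94, 93, 93, 92, 93, 93, 93, 93, 94, 93, 93, 92, 91, 91, 92, 92, 92, 93, 93, 92, 93, 93, 92, 93, 94, 93, 93, 94, 94, 96, 95, 95, 95, 95, 95, 95, 95, 95, 95, 95, 95, 94, 95, 94, 95, 94, 94, 94, 94, 94, 93, 96, 121, 138, 143, 138, 132, 132, 139, 137, 131, 136, 137, 136, 140, 142, 138, 139, 144, 143, 125, 102, 95, 96, 96, 97, 98, 97, 97, 98, 97, 96, 97, 97, 97, 97, 97, 96, 97, 97, 97, 96, 96, 95]
150 [57, 54, 53, 55, 56, 51, 55, 58, 58, 56, 53, 55, 56, 64, 69, 63, 65, 65, 69, 65, 63, 67, 63, 67, 67, 61, 64, 67, 67, 63, 65, 63, 64, 66, 67, 65, 67, 66, 67, 66, 65, 66, 85, 96, 105, 136, 153, 153, 152, 153, 153, 152, 128, 97, 93, 94, 97, 98, 101, 98, 100, 92, 84, 86, 84, 85, 84, 83, 84, 81, 83, 81, 81, 99, 144, 160, 134, 77, 37, 35, 36, 36, 40, 32, 37, 35, 34, 30, 33, 35]
190 [79, 59, 56, 54, 58, 55, 55, 59, 58, 55, 56, 56, 58, 54, 55, 62, 65, 67, 64, 63, 66, 66, 66, 64, 69, 68, 64, 65, 65, 65, 64, 65, 67, 68, 67, 69, 65, 65, 63, 67, 65, 63, 66, 81, 91, 108, 137, 153, 154, 153, 153, 153, 149, 117, 90, 93, 95, 96, 95, 96, 96, 94, 97, 97, 94, 95, 87, 82, 80, 85, 82, 81, 81, 111, 146, 157, 121, 54, 35, 38, 39, 36, 36, 38, 34, 39, 38, 36, 34, 40]
```

View pics/w0c.png

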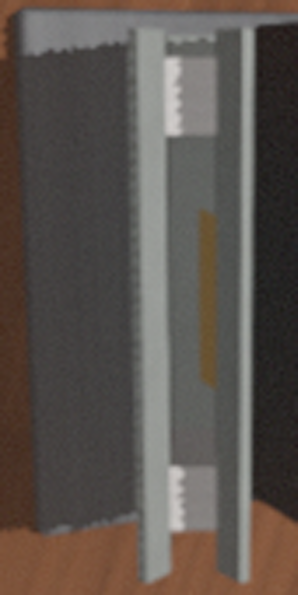

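Run:
```python
from h import *
C=cam('wrist',telemetry.observe()); f,cx,cy,k,Rc,c=C
sr=Rslot(.378).as_matrix(); o=np.array([.692,.154,.036])
def sl(uv,s):
    d=np.array([(uv[0]-cx)/f,(uv[1]-cy)/f]); u=d.copy()
    for _ in range(20): u=d/(1+k*(u@u))
    w=sr.T@(Rc@np.array([*u,1])); p=sr.T@(c-o); return (p+w*(s-p[2])/w[2])*1e3
for n,uv,s in [('gL inner',(315,112.8),.048),('gL outer',(315,91.5),.048),('gR outer',(315,226),.048),('gR first top?',(315,208.2),.048),('gR first floor',(315,208.2),0),
 ('lipLL',(303,83),.069),('lipLR',(305,241.3),.069),('lipUL',(329,83.5),.069),('lipUR',(328,241.3),.069),
 ('flare L150',(307.5,150),.06),('flare U150',(321.7,150),.06),('lipouter L',(297.5,150),.069),('U',(331.5,150),.069),('L190',(298.5,190),.069),('U190',(331,190),.069),
 ('shoe top',(318,75+212/3.5),.031),('shoe bot',(318,75+386/3.5),.031)]: print(n,sl(uv,s).round(1))
```

```text
gL inner [-2.2 59.3 48. ]
gL outer [-2.2 82.5 48. ]
gR outer [ -2.2 -77.7  48. ]
gR first top? [ -2.2 -54.4  48. ]
gR first floor [ -2.3 -69.7   0. ]
lipLL [-14.8  90.8  69. ]
lipLR [-14.1 -89.4  69. ]
lipUL [12.6 90.3 69. ]
lipUR [ 13.5 -89.4  69. ]
flare L150 [-10.7  18.7  60. ]
flare U150 [ 5.5 18.7 60. ]
lipouter L [-21.5  20.   69. ]
U [16.2 20.  69. ]
L190 [-21.  -25.9  69. ]
U190 [ 16.2 -25.8  69. ]
shoe top [ 1.4 32.  31. ]
shoe bot [  1.5 -29.7  31. ]
```

Run:
```python
from h import *
go((.4585,-.273,.20),Rpack(.181))
```

```text
t 1.98 dpos/.4 [-0.2791 -0.9469 -0.265 ] dr/.5 [-0.2478  0.8666 -0.3865] F [-0.8 -0.   0.7] open 0.0915 grip 0.0
```

apply_moves(
  delta_pos=[
    [-0.2,-0.7,-0.15],
    [-0.2,-0.7,-0.15],
    [-0.2,-0.7,-0.15],
    [-0.2,-0.7,-0.15],
    [-0.2,-0.7,-0.15],
    [-0.2,-0.7,-0.15],
    [-0.2,-0.7,-0.15],
    [-0.2,-0.7,-0.15],
  ],
  dr=[
    [-0.248,0.867,-0.387],
    [-0.248,0.867,-0.387],
    [-0.248,0.867,-0.387],
    [-0.248,0.867,-0.387],
    [-0.248,0.867,-0.387],
    [-0.248,0.867,-0.387],
    [-0.248,0.867,-0.387],
    [-0.248,0.867,-0.387],
  ],
  jaw=[1,1,1,1,1,1,1,1],
)

```text
time: 2.65
tool_pos: [0.4873, -0.1799, 0.245]
tool_rot: [-3.139, 0.0, 1.745]
contact_force: [0.2, -0.1, 0.5]
opening: 0.0917
grip_force: 0.0
```

apply_moves(
  delta_pos=[
    [-0.079,-0.247,-0.115],
    [-0.079,-0.247,-0.115],
    [-0.079,-0.247,-0.115],
    [-0.079,-0.247,-0.115],
    [-0.079,-0.247,-0.115],
  ],
  dr=[
    [0,0,0],
    [0,0,0],
    [0,0,0],
    [0,0,0],
    [0,0,0],
  ],
  jaw=[0.6,0.6,0.6,0.6,0.6],
)

```text
time: 3.07
tool_pos: [0.4573, -0.2739, 0.2001]
tool_rot: [3.141, -0.002, 1.747]
contact_force: [0.7, 0.7, -0.1]
opening: 0.0635
grip_force: 0.0
```

Run:
```python
from h import *
go((.4585,-.273,.094),Rpack(.181))
im,C=snap('wrist','w1.png')
sr=R.from_euler('z',.181).as_matrix(); o=np.array([.4585,-.273,.01])
for p in [(-.007,.055,.12),(.007,.055,.12),(-.007,-.055,.12),(.007,-.055,.12)]: print(p,proj(C,o+sr@np.array(p)).round(1))
```

```text
t 3.07 dpos/.4 [ 0.003   0.0022 -0.2653] dr/.5 [-0.0033  0.      0.0097] F [ 0.7  0.7 -0.1] open 0.0635 grip 0.0
(-0.007, 0.055, 0.12) [306.5 130.3]
(0.007, 0.055, 0.12) [328.4 130.2]
(-0.007, -0.055, 0.12) [308.2 283.7]
(0.007, -0.055, 0.12) [327.4 283.7]
```

View pics/w1.png

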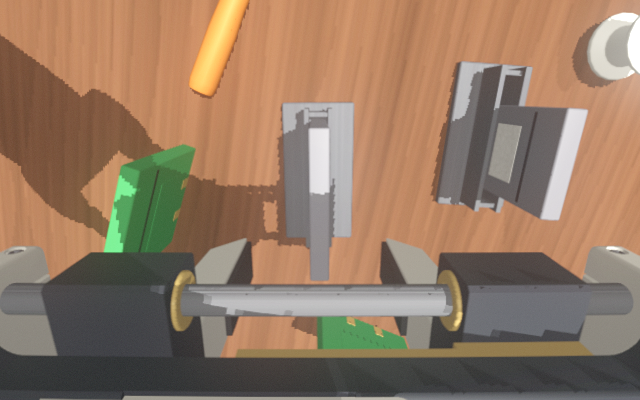

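Run:
```python
from h import *
im=cv2.imread('pics/w1.png'); g=cv2.cvtColor(im,cv2.COLOR_BGR2GRAY)
print(g[100:140,314:324].mean(1).astype(int).tolist()); print(g[262:292,314:324].mean(1).astype(int).tolist())
for r in (160,260): print(g[r,300:338].tolist())
C=cam('wrist',telemetry.observe())
for uv in [(308.5,123),(328.5,123),(319,280)]: print(unproj(C,uv,.13).round(4))
```

```text
[159, 154, 155, 173, 184, 187, 187, 186, 185, 181, 161, 140, 167, 186, 188, 187, 169, 133, 123, 128, 129, 130, 130, 130, 130, 130, 130, 144, 192, 222, 231, 232, 232, 232, 231, 232, 232, 232, 231, 231]
[142, 142, 142, 142, 142, 143, 142, 142, 142, 142, 143, 143, 142, 142, 142, 142, 142, 142, 143, 153, 159, 149, 117, 100, 110, 130, 146, 145, 140, 154]
[123, 123, 126, 126, 124, 120, 120, 121, 135, 183, 215, 226, 226, 227, 227, 229, 229, 230, 229, 231, 231, 231, 232, 232, 233, 234, 233, 231, 220, 188, 173, 182, 185, 187, 188, 190, 188, 187]
[152, 152, 150, 152, 152, 148, 145, 148, 151, 141, 132, 137, 143, 143, 141, 144, 143, 142, 143, 142, 142, 144, 145, 142, 143, 143, 143, 140, 137, 156, 167, 167, 166, 162, 160, 160, 158, 158]
[ 0.443  -0.2146  0.13  ]
[ 0.4556 -0.2124  0.13  ]
[ 0.4699 -0.3235  0.13  ]
```

The pack's top face spans rows 128–281 and columns 309–328. That is the right 153 px size, about 1 mm across and 2 mm along from my estimate. Both offsets go into the descent.

apply_moves(
  delta_pos=[
    [0.0045,0.0068,-0.08],
    [0.0045,0.0068,-0.16],
    [0.0045,0.0068,-0.22],
    [0.0045,0.0068,-0.265],
    [0.0045,0.0068,-0.265],
    [0.0045,0.0068,-0.265],
  ],
  dr=[
    [-0.003,0,0.01],
    [-0.003,0,0.01],
    [-0.003,0,0.01],
    [-0.003,0,0.01],
    [-0.003,0,0.01],
    [-0.003,0,0.01],
  ],
  jaw=[0.6,0.6,0.6,0.6,0.6,0.6],
)

```text
time: 3.62
tool_pos: [0.4612, -0.2688, 0.0952]
tool_rot: [3.141, 0.001, 1.758]
contact_force: [-0.2, -0.6, 0.7]
opening: 0.0555
grip_force: 0.0
```

apply_moves(
  delta_pos=[
    [0,0,0],
    [0,0,0],
    [0,0,0],
    [0,0,0],
    [0,0,0],
    [0,0,0],
    [0,0,0],
    [0,0,0],
  ],
  dr=[
    [0,0,0],
    [0,0,0],
    [0,0,0],
    [0,0,0],
    [0,0,0],
    [0,0,0],
    [0,0,0],
    [0,0,0],
  ],
  jaw=[0.1,0.1,0.1,0.1,0.1,0.05,0.05,0],
  force=40,
)

```text
time: 4.28
tool_pos: [0.4604, -0.2698, 0.0948]
tool_rot: [3.141, 0.001, 1.757]
contact_force: [-3.1, -0.4, 2.7]
opening: 0.0137
grip_force: 39.9
```

apply_moves(
  delta_pos=[
    [0,0,0.04],
    [0,0,0.08],
    [0,0,0.13],
    [0,0,0.19],
    [0,0,0.26],
    [0,0,0.33],
    [0,0,0.38],
    [0,0,0.38],
  ],
  dr=[
    [0,0,0],
    [0,0,0],
    [0,0,0],
    [0,0,0],
    [0,0,0],
    [0,0,0],
    [0,0,0],
    [0,0,0],
  ],
  jaw=[0,0,0,0,0,0,0,0],
)

```text
time: 4.95
tool_pos: [0.4624, -0.2707, 0.2505]
tool_rot: [3.135, 0.007, 1.757]
contact_force: [0.3, -0.4, -4.7]
opening: 0.0139
grip_force: 40.0
```

Run:
```python
from h import *
go((.4591,-.2712,.246),Rpack(.181))
im,C=snap('wrist','w2.png')
g=cv2.cvtColor(im,cv2.COLOR_RGB2GRAY)
print(g[100:150,314:323].mean(1).astype(int).tolist()); print(g[100:150,300:304].mean(1).astype(int).tolist())
print(g[255:295,314:323].mean(1).astype(int).tolist())
for r in (150,200,250): print(g[r,295:342].tolist())
st=telemetry.observe();T=R.from_euler('xyz',st['tool_rot'])
for s in(-.055,.055):
  for y in (-.007,.007):
    for z in (-.036,.084): print(s,y,z,proj(C,st['tool_pos']+T.apply([s,y,z])).round(1))
```

```text
t 4.95 dpos/.4 [-0.0083 -0.0013 -0.0112] dr/.5 [ 0.0114  0.0147 -0.0103] F [ 0.3 -0.4 -4.7] open 0.0139 grip 40.0
[158, 151, 154, 179, 187, 187, 180, 168, 165, 150, 150, 173, 183, 181, 170, 147, 139, 138, 138, 139, 139, 139, 139, 140, 139, 139, 139, 139, 138, 139, 139, 133, 127, 128, 128, 128, 128, 128, 128, 128, 128, 128, 129, 129, 129, 129, 129, 129, 129, 129]
[145, 138, 151, 180, 187, 186, 170, 150, 168, 177, 180, 184, 184, 184, 181, 177, 176, 176, 176, 175, 175, 175, 175, 175, 174, 174, 174, 174, 173, 174, 173, 174, 174, 173, 174, 173, 174, 173, 172, 172, 173, 172, 168, 165, 163, 159, 155, 148, 145, 140]
[144, 144, 144, 144, 144, 144, 143, 144, 144, 144, 144, 144, 144, 143, 143, 143, 143, 143, 144, 143, 143, 143, 143, 143, 143, 143, 143, 144, 135, 108, 98, 110, 130, 146, 146, 139, 152, 167, 158, 156]
[118, 122, 120, 125, 148, 164, 141, 120, 126, 127, 128, 129, 130, 129, 130, 130, 129, 129, 129, 129, 129, 131, 129, 129, 129, 130, 129, 131, 129, 131, 129, 129, 132, 130, 132, 136, 159, 182, 188, 186, 186, 186, 186, 186, 188, 187, 180]
[122, 121, 124, 167, 192, 207, 219, 223, 222, 222, 222, 223, 223, 223, 224, 223, 224, 225, 224, 224, 224, 225, 226, 226, 226, 226, 226, 227, 228, 227, 228, 228, 227, 228, 228, 228, 227, 221, 213, 195, 186, 182, 182, 182, 181, 171, 159]
[155, 114, 83, 103, 129, 138, 143, 143, 146, 143, 147, 144, 143, 145, 145, 144, 145, 144, 145, 144, 147, 144, 144, 147, 144, 145, 145, 145, 145, 145, 146, 144, 146, 143, 146, 144, 143, 139, 131, 104, 83, 136, 161, 166, 165, 166, 167]
-0.055 -0.007 -0.036 [298.4 400.5]
-0.055 -0.007 0.084 [305.4 272.1]
-0.055 0.007 -0.036 [329.7 400.5]
-0.055 0.007 0.084 [323.5 272.1]
0.055 -0.007 -0.036 [294.2 156. ]
0.055 -0.007 0.084 [304.2 127.4]
0.055 0.007 -0.036 [333.7 156. ]
0.055 0.007 0.084 [324.7 127.5]
```

View pics/w2.png

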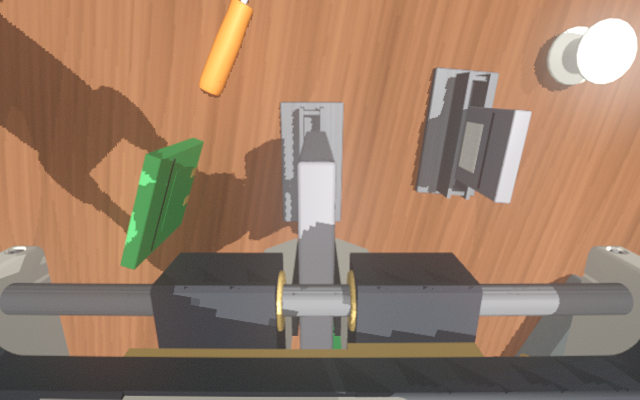

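Run:
```python
from h import *
g=cv2.cvtColor(cv2.imread('pics/w2.png'),cv2.COLOR_BGR2GRAY)
print(g[150:172,308:325].mean(1).astype(int).tolist())
st=telemetry.observe(); C=cam('wrist',st); T=R.from_euler('xyz',st['tool_rot'])
for s in (.050,.0525,.055): print(s,[proj(C,st['tool_pos']+T.apply([s,0,z])).round(1)[1] for z in (-.036,-.0345,.084,.0855)])
```

```text
[129, 129, 129, 129, 129, 130, 129, 129, 127, 128, 127, 148, 187, 208, 215, 222, 225, 225, 225, 225, 225, 225]
0.05 [np.float64(173.1), np.float64(172.2), np.float64(136.7), np.float64(136.5)]
0.0525 [np.float64(166.1), np.float64(165.3), np.float64(133.0), np.float64(132.8)]
0.055 [np.float64(159.0), np.float64(158.3), np.float64(129.3), np.float64(129.1)]
```

The pack is held with its stand empty below it. Its near top edge at row 161 and lower edge at row 131 put it 1.0 mm off tool centre along tool x, so I'll allow for that.

```bash
cat >> h.py <<'E'
PSI=.381; O=np.array([.6908,.1535,.036]); HS=.0848
def slotgo(x,y,s):  # pack-edge position in slot frame (mm)
    go(O+Rslot(PSI).apply([x/1e3,(y+1.0)/1e3,s/1e3+HS]),Rdock(PSI))
def where():
    st=telemetry.observe(); p=Rslot(PSI).inv().apply(st['tool_pos']-O)*1e3-[0,1,HS*1e3]
    f=Rslot(PSI).inv().apply(st['contact_force']); r=(Rdock(PSI).inv()*R.from_euler('xyz',st['tool_rot'])).as_rotvec()
    print('t',round(st['time'],2),'slot xyz mm',p.round(1),'Fslot',f.round(1),'rot',r.round(3),'grip',round(st['grip_force'],1),'open',round(st['opening'],4))
    return p
E
python3 - <<'E'
from h import *
slotgo(0,2.4,110)
E
```

```text
t 5.0 dpos/.4 [ 0.3733  0.9881 -0.0909] dr/.5 [ 0.2578 -0.8563  0.3851] F [ 0.5  0.4 -4.3] open 0.0141 grip 40.0
```

apply_moves(
  delta_pos=[
    [0.02,0.05,0.01],
    [0.05,0.13,0.02],
    [0.08,0.21,0.02],
    [0.11,0.29,0.02],
    [0.14,0.37,0.02],
    [0.17,0.45,0.02],
    [0.19,0.52,0.02],
    [0.2,0.55,0.02],
  ],
  dr=[
    [0.01,-0.04,0.02],
    [0.03,-0.11,0.05],
    [0.06,-0.19,0.085],
    [0.09,-0.28,0.127],
    [0.11,-0.36,0.163],
    [0.13,-0.44,0.2],
    [0.15,-0.5,0.225],
    [0.16,-0.53,0.238],
  ],
  jaw=[0,0,0,0,0,0,0,0],
)

```text
time: 5.67
tool_pos: [0.5395, -0.0462, 0.2518]
tool_rot: [2.867, -0.016, 1.88]
contact_force: [0.6, -0.5, -4.4]
opening: 0.0138
grip_force: 40.0
```

apply_moves(
  delta_pos=[
    [0.03,0.08,-0.01],
    [0.06,0.16,-0.03],
    [0.09,0.24,-0.05],
    [0.12,0.32,-0.08],
    [0.15,0.38,-0.1],
    [0.17,0.43,-0.11],
    [0.173,0.438,-0.111],
    [0.173,0.438,-0.111],
  ],
  dr=[
    [0.015,-0.05,0.02],
    [0.03,-0.11,0.05],
    [0.05,-0.17,0.08],
    [0.07,-0.23,0.105],
    [0.085,-0.29,0.13],
    [0.098,-0.326,0.147],
    [0.098,-0.326,0.147],
    [0.098,-0.326,0.147],
  ],
  jaw=[0,0,0,0,0,0,0,0],
)

```text
time: 6.33
tool_pos: [0.6088, 0.1262, 0.2074]
tool_rot: [2.699, -0.004, 1.955]
contact_force: [-0.1, -1.2, -4.3]
opening: 0.0135
grip_force: 40.0
```

apply_moves(
  delta_pos=[
    [0,0,0],
    [0,0,0],
    [0,0,0],
    [0,0,0],
  ],
  dr=[
    [0,0,0],
    [0,0,0],
    [0,0,0],
    [0,0,0],
  ],
  jaw=[0,0,0,0],
)

```text
time: 6.67
tool_pos: [0.6102, 0.1245, 0.2106]
tool_rot: [2.694, -0.002, 1.951]
contact_force: [0.8, 0.1, -3.4]
opening: 0.0138
grip_force: 40.0
```

Run:
```python
from h import *
where(); slotgo(0,2.4,75)
im,C=snap('wrist','w3.png'); a,_=snap('side','s3.png')
o=O; sr=Rslot(PSI)
for n,p in dict(mouth=(0,0,.069),gL=(0,.059,.048)).items(): print(n,proj(C,o+sr.apply(p)).round(1))
x=cv2.resize(a[160:270,150:290],None,fx=3,fy=3,interpolation=cv2.INTER_CUBIC); y=im[20:280,220:420]
y=cv2.resize(y,None,fx=330/260,fy=330/260); cv2.imwrite('pics/m3.png',np.hstack([x,y])[:,:,::-1])
```

```text
t 6.67 slot xyz mm [ -1.1   2.  109.7] Fslot [-0.8 -0.2 -3.4] rot [0.002 0.002 0.001] grip 40.0 open 0.0138
t 6.67 dpos/.4 [ 0.037   0.0158 -0.0768] dr/.5 [-0.0021 -0.0057  0.0006] F [ 0.8  0.1 -3.4] open 0.0138 grip 40.0
mouth [318.1 195.7]
gL [318.2 122.2]
```

View pics/m3.png

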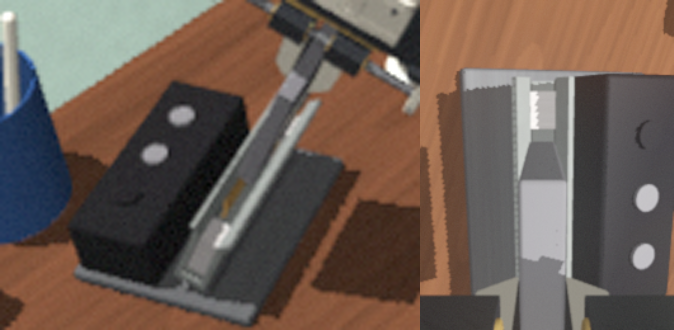

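Both views show the pack centred over the slot mouth, with the guide just beyond its +y end. Now I'll lower it into the mouth.

apply_moves(
  delta_pos=[
    [0.008,0.004,-0.018],
    [0.018,0.008,-0.038],
    [0.028,0.012,-0.06],
    [0.038,0.016,-0.082],
    [0.046,0.02,-0.1],
    [0.0515,0.0218,-0.1118],
    [0.0515,0.0218,-0.1118],
    [0.0515,0.0218,-0.1118],
  ],
  dr=[
    [-0.002,-0.005,0],
    [-0.002,-0.005,0],
    [-0.002,-0.005,0],
    [-0.002,-0.005,0],
    [-0.002,-0.005,0],
    [-0.002,-0.005,0],
    [-0.002,-0.005,0],
    [-0.002,-0.005,0],
  ],
  jaw=[0,0,0,0,0,0,0,0],
)

```text
time: 7.43
tool_pos: [0.6307, 0.1343, 0.1651]
tool_rot: [2.693, -0.001, 1.953]
contact_force: [0.1, 1.1, -4.3]
opening: 0.0137
grip_force: 40.0
```

Run:
```python
from h import *
where(); slotgo(-.5,2.4,45)
```

```text
t 7.43 slot xyz mm [-0.5  3.6 58.8] Fslot [-1.4  1.  -4.1] rot [ 0.001  0.001 -0.001] grip 40.0 open 0.0137
t 7.43 dpos/.4 [ 0.015   0.0029 -0.031 ] dr/.5 [-0.0004 -0.003  -0.0025] F [ 0.1  1.1 -4.3] open 0.0137 grip 40.0
```

Run:
```python
from h import *
P=[]
for i in range(8): eyes.read_camera('side'); P.append(where())
print(np.mean(P,0),np.std(P,0))
```

```text
t 7.48 slot xyz mm [-0.2  3.5 59.2] Fslot [-2.4 -0.6 -3.8] rot [ 0.001  0.001 -0.001] grip 40.0 open 0.0139
t 7.53 slot xyz mm [-0.1  3.4 59.5] Fslot [-1.7 -0.1 -4. ] rot [ 0.     0.001 -0.001] grip 40.0 open 0.0143
t 7.58 slot xyz mm [ 0.   3.4 59.7] Fslot [-1.1 -0.  -3.6] rot [-0.     0.001 -0.001] grip 40.0 open 0.0137
t 7.63 slot xyz mm [ 0.   3.4 59.7] Fslot [-1.6  0.4 -3.1] rot [-0.     0.001 -0.001] grip 40.0 open 0.0137
t 7.68 slot xyz mm [ 0.   3.3 59.8] Fslot [-0.7 -0.5 -3.6] rot [-0.     0.001 -0.001] grip 40.0 open 0.0136
t 7.73 slot xyz mm [-0.   3.4 59.7] Fslot [-2.3 -1.  -3.6] rot [-0.     0.001 -0.001] grip 40.0 open 0.0139
t 7.78 slot xyz mm [-0.1  3.4 59.7] Fslot [-1.   0.  -3.1] rot [-0.     0.001 -0.001] grip 40.0 open 0.0139
t 7.83 slot xyz mm [-0.1  3.4 59.6] Fslot [-2.5  0.3 -3.3] rot [ 0.     0.001 -0.001] grip 40.0 open 0.0138
[-5.74085585e-02  3.39345150e+00  5.96198086e+01] [0.0845639  0.03711278 0.16395323]
```

apply_moves(
  delta_pos=[
    [0.001,-0.0023,0],
    [0.005,-0.001,-0.009],
    [0.009,0.001,-0.018],
    [0.0135,0.0028,-0.028],
    [0.018,0.0046,-0.038],
    [0.018,0.0046,-0.038],
    [0.018,0.0046,-0.038],
    [0.018,0.0046,-0.038],
  ],
  dr=[
    [0,0,0],
    [0,0,0],
    [0,0,0],
    [0,0,0],
    [0,0,0],
    [0,0,0],
    [0,0,0],
    [0,0,0],
  ],
  jaw=[0,0,0,0,0,0,0,0],
)

```text
time: 8.5
tool_pos: [0.638, 0.1361, 0.1503]
tool_rot: [2.692, -0.001, 1.953]
contact_force: [0.8, -0.7, -4.0]
opening: 0.0141
grip_force: 40.0
```

Run:
```python
from h import *
where()
for i in range(3): eyes.read_camera('side')
where(); slotgo(-.5,2.4,30)
```

```text
t 8.5 slot xyz mm [-0.3  2.5 42.3] Fslot [-1.3 -1.  -3.8] rot [ 0.001  0.001 -0.001] grip 40.0 open 0.0141
t 8.65 slot xyz mm [-0.1  2.4 42.6] Fslot [ 0.1 -0.1 -2.7] rot [ 0.     0.001 -0.001] grip 40.0 open 0.0138
t 8.65 dpos/.4 [ 0.0119  0.0047 -0.0288] dr/.5 [-0.0005 -0.0005 -0.002 ] F [ 1.2  0.4 -2.4] open 0.0138 grip 40.0
```

The pack edge is past the guide level at 42.6 mm with no extra force, so it is between the guides. Continuing down.

apply_moves(
  delta_pos=[
    [0.004,0.0015,-0.01],
    [0.009,0.0035,-0.021],
    [0.0135,0.0055,-0.032],
    [0.018,0.0073,-0.043],
    [0.0225,0.009,-0.054],
    [0.027,0.011,-0.065],
    [0.03,0.012,-0.073],
    [0.03,0.012,-0.073],
  ],
  dr=[
    [0,0,0],
    [0,0,0],
    [0,0,0],
    [0,0,0],
    [0,0,0],
    [0,0,0],
    [0,0,0],
    [0,0,0],
  ],
  jaw=[0,0,0,0,0,0,0,0],
)

```text
time: 9.32
tool_pos: [0.6501, 0.141, 0.1202]
tool_rot: [2.693, -0.001, 1.953]
contact_force: [3.4, 0.9, -8.7]
opening: 0.0134
grip_force: 40.0
```

Run:
```python
from h import *
where()
for i in range(3): eyes.read_camera('side')
where()
```

```text
t 9.32 slot xyz mm [-1.6  2.5  9.5] Fslot [-0.7 -0.4 -9.4] rot [ 0.001  0.001 -0.001] grip 40.0 open 0.0134
t 9.47 slot xyz mm [-1.6  2.5  9.6] Fslot [ -0.7   0.9 -11.3] rot [ 0.001  0.001 -0.001] grip 40.0 open 0.0136
```

apply_moves(
  delta_pos=[
    [0.003,0.001,-0.006],
    [0.006,0.0024,-0.0125],
    [0.0085,0.0034,-0.019],
    [0.0116,0.0047,-0.026],
    [0.0116,0.0047,-0.026],
    [0.0116,0.0047,-0.026],
  ],
  dr=[
    [0,0,0],
    [0,0,0],
    [0,0,0],
    [0,0,0],
    [0,0,0],
    [0,0,0],
  ],
  jaw=[0,0,0,0,0,0],
)

```text
time: 9.97
tool_pos: [0.6539, 0.1425, 0.1119]
tool_rot: [2.692, -0.0, 1.953]
contact_force: [-14.1, -5.0, 10.5]
opening: 0.0139
grip_force: 40.0
```

Run:
```python
from h import *
where()
for i in range(3): eyes.read_camera('side')
where()
```

```text
t 9.97 slot xyz mm [-1.5  2.5  0.3] Fslot [-8.9  0.6 16. ] rot [ 0.001  0.001 -0.001] grip 40.0 open 0.0139
t 10.12 slot xyz mm [-1.5  2.5  0.3] Fslot [-8.   0.5 15.3] rot [ 0.001  0.001 -0.001] grip 40.0 open 0.0138
```

apply_moves(
  delta_pos=[
    [0.0015,0.0006,-0.0034],
    [0.0015,0.0006,-0.0034],
    [0.003,0.0012,-0.007],
    [0.003,0.0012,-0.007],
  ],
  dr=[
    [0,0,0],
    [0,0,0],
    [0,0,0],
    [0,0,0],
  ],
  jaw=[0,0,0,0],
)

```text
time: 10.45
tool_pos: [0.6548, 0.1428, 0.1122]
tool_rot: [2.69, 0.0, 1.954]
contact_force: [-30.7, -10.8, 33.9]
opening: 0.0141
grip_force: 40.2
```

Run:
```python
from h import *
where()
```

```text
t 10.45 slot xyz mm [-0.5  2.5  0.1] Fslot [-14.5   1.4  44.7] rot [-0.001  0.001 -0.002] grip 40.2 open 0.0141
```

Firm stop: the force rises to 45 N with only 0.2 mm of motion, so the pack is on the floor. I'll unload, open, and withdraw along the slot.

apply_moves(
  delta_pos=[
    [-0.003,-0.0012,0.007],
    [-0.003,-0.0012,0.007],
    [-0.003,-0.0012,0.007],
    [-0.003,-0.0012,0.007],
    [-0.003,-0.0012,0.007],
    [-0.003,-0.0012,0.007],
    [-0.003,-0.0012,0.007],
    [-0.003,-0.0012,0.007],
  ],
  dr=[
    [0,0,0],
    [0,0,0],
    [0,0,0],
    [0,0,0],
    [0,0,0],
    [0,0,0],
    [0,0,0],
    [0,0,0],
  ],
  jaw=[0,0,0.2,0.35,0.5,0.5,0.5,0.5],
)

```text
time: 11.12
tool_pos: [0.655, 0.1428, 0.1109]
tool_rot: [2.691, -0.0, 1.953]
contact_force: [0.4, -0.3, -1.0]
opening: 0.0446
grip_force: 0.0
```

apply_moves(
  delta_pos=[
    [-0.01,-0.004,0.0225],
    [-0.03,-0.012,0.0675],
    [-0.06,-0.024,0.135],
    [-0.09,-0.036,0.2],
    [-0.12,-0.048,0.27],
    [-0.15,-0.06,0.335],
    [-0.15,-0.06,0.335],
    [-0.15,-0.06,0.335],
  ],
  dr=[
    [0,0,0],
    [0,0,0],
    [0,0,0],
    [0,0,0],
    [0,0,0],
    [0,0,0],
    [0,0,0],
    [0,0,0],
  ],
  jaw=[0.5,0.5,0.5,0.5,0.5,0.5,0.5,0.5],
)

```text
time: 11.78
tool_pos: [0.5949, 0.1185, 0.2475]
tool_rot: [2.688, 0.001, 1.952]
contact_force: [0.2, -0.4, 0.4]
opening: 0.0457
grip_force: 0.0
```

Run:
```python
from h import *
where()
eyes.read_camera('side'); im,C=snap('wrist'); a,S=snap('side'); sr=Rslot(PSI)
for y in (-.0526,.0574): print([ (c, proj(C,O+sr.apply([x,y,.12])).round(1),proj(S,O+sr.apply([x,y,.12])).round(1)) for c,x in (('lo',-.0085),('up',.0055))])
x=cv2.resize(a[160:270,150:290],None,fx=3,fy=3,interpolation=cv2.INTER_CUBIC); y=im[20:280,220:420]
y=cv2.resize(y,None,fx=330/260,fy=330/260); cv2.imwrite('pics/m4.png',np.hstack([x,y])[:,:,::-1]); cv2.imwrite('pics/w4.png',im[:,:,::-1])
```

```text
t 11.78 slot xyz mm [1.0e-01 2.1e+00 1.5e+02] Fslot [ 0.2 -0.4  0.3] rot [-0.004 -0.001 -0.001] grip 0.0 open 0.0457
[('lo', array([307.5, 259.6]), array([253.2, 189.2])), ('up', array([324. , 259.6]), array([248.4, 186.4]))]
[('lo', array([306.7, 127.5]), array([234.1, 219.3])), ('up', array([325.2, 127.6]), array([228.9, 216.4]))]
```

View pics/m4.png

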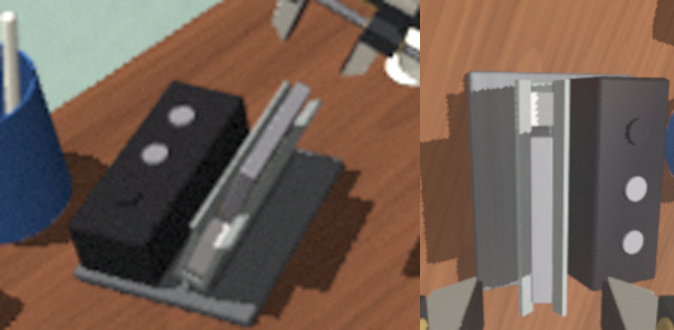

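The pack is released. Its top edge is at side (233,217)–(250,189) and wrist rows 128–258, columns 307.5–325, all within 2 px of a pack fully home on the floor. The gripper is clear, so I'm handing in.

```bash
python3 -c "
from cell import job
print(job.hand_in())"
```

```text
the job is handed in; nothing more can be done
None
```

I slid the wide pack into the dock slot until it stopped firmly on the floor, let go and backed the gripper clear; the last pictures show it fully home. I left the narrow pack and the other things on the bench alone. I handed the job in at about 12 s, and no verdict came back.

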